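# Make the microscopy viewing screen ready for the next reader

### The job

Make the viewing screen ready for the reader who sits at the blue mark: first clear the two marker pens that stand in front of it, upright into the grey holder, one in each bay, so that the screen can turn freely. Then swivel the screen to face the blue mark squarely (not the yellow one) and set it to lean back 20 degrees from upright. Do not knock or shift the bottles, boxes and other things on the bench.

Things in the scene. Friction and masses are not known exactly. Their poses are not given: they have to be found in the camera images.
- stand_center (a point): Centre of the underside of the screen's fixed black foot, on the bench (z = 0). The foot is a disc 144 mm across and 16 mm high with a 28 mm high hub; its place and its yaw vary. The upright swivel axis passes through this point. Its own -x axis is the way the screen faces when the swivel joint reads 0; z is up.
- swivel (a joint): Swivel angle of the screen about the upright axis, rad, counter-clockwise positive seen from above; 0 = screen faces along the foot's -x axis; stops at -1.4 and 1.4. Stiff friction (0.22 N m): it stays where it is left.
- tilt (a joint): How far the screen leans back from upright, rad: 0 = upright, grows as its top moves away from the reader; stops at 0 and 1.2 (20 degrees = 0.349). Friction (0.45 N m) holds it where it is left. The level tilt axis is parallel to the screen's width, 120 mm above the bench and 20 mm in front of the swivel axis (on the reader's side).
- handle (a point): Centre of the blue round handle bar above the screen's top edge: 16 mm thick, on two posts 72 mm apart inside, parallel to the tilt axis and 150 mm from it; a free gap of 37 mm lies between bar and panel. Axes: y along the bar, z from tilt axis to bar, -x out of the screen's face. It can be pinched from above across the bar with the fingers opened about 30 mm; it can turn between the fingers.
- panel (a point): Centre of the white screen panel with a dark green display: 220 wide, 140 high, 16 mm thick. It reaches from 35 mm below the tilt axis to 105 mm above it (as if upright). Axes as the handle's: y along its width, z up the panel, -x out of its face.
- blue_mark_top (a point): Centre of the top of the flat blue disc with a small white centre dot, 50 mm across, 3 mm thick, fixed to the bench 170 to 240 mm in front of the stand, to one side: the next reader's place. A yellow disc of the same size lies on the other side, left or right by chance.
- red_marker_mid (a point): Centre (half-way up) of the marker pen with red cap and end, white barrel, round, 24 mm across, 140 mm long, 40 g, standing upright loose on its cap on the bench, close in front of the screen. z is along the pen, upward.
- green_marker_mid (a point): The same for the marker pen with green cap and end, same size.
- holder_mouth (a point): Centre of the open top of the fixed grey pen holder, 90 mm above the bench. The holder measures 44 (its x) by 97 (its y) by 90 mm high, walls and floor 5 mm; a 5 mm wall across the middle leaves two bays, each 34 mm (x) by 41 mm (y), centred 23 mm to either side of this point along its y axis. It stands to the left or to the right of the screen, turned a little.
- red_marker: The red marker itself; origin at the centre of its lower end.
- green_marker: The green marker itself; origin at the centre of its lower end.
- slide_box: Bystander, leave alone: blue and white slide box, 90 x 100 x 37, in mm; origin under its centre.
- amber_bottle: Bystander, leave alone: brown glass bottle, 54 across, 125 tall, in mm; origin under its centre.
- white_jar: Bystander, leave alone: white jar with blue cap, 60 across, 85 tall, in mm; origin under its centre.
- beaker: Bystander, leave alone: glass beaker, 68 across, 90 tall, in mm; origin under its centre.
- stain_bottle: Bystander, leave alone: clear bottle with red cap, 44 across, 100 tall, in mm; origin under its centre.
- dishes: Bystander, leave alone: stack of two petri dishes, 90 across, 28 tall, in mm; origin under its centre.
- oil_bottle: Bystander, leave alone: small brown dropper bottle with white cap, 36 across, 75 tall, in front of the markers, in mm; origin under its centre.
- tube_rack: Bystander, leave alone: yellow tube rack, 60 x 120 x 65, in mm; origin under its centre.

How it is judged:
By the outcome, as a careful person would: the job done as asked, in the order asked, and still so for the second after the job is handed in, with the robot touching nothing.
It also fails if it takes over 72 s, if anything falls off the work surface, if the arm or the gripper's body presses on something with over 40 N, if the wrist force passes 120 N, or if a joint passes its speed limit or range.

### The arm

A 7-joint arm with a two-finger parallel gripper is mounted at the origin on the work surface. World frame = base frame: x ahead of the robot, y to its left, z up, the work surface at z = 0. Lengths are in m, angles in rad, forces in N, time in s.
With the tool pointing down it reaches from about 0.35 to 0.775 m from the base axis. Payload 3.1 kg.
Tool frame: the origin (TCP) lies at the very end of the fingers, on their centre line; the grasp point (between the pads) lies 19 mm behind it; z points along the fingers, y is the direction in which the jaws open and shut (so a half turn about z gives the same grasp; the last joint's range is limited). The gripper opens to 85 mm and grips with 20 to 120 N. Pads are 22 mm wide; open, the fingers measure 114 mm over their backs; the gripper's body (76 mm by 85 mm) begins 54 mm behind the grasp point. The pads swing forward as they close: fully open they stand 13 mm farther back than shut.
Start: joints at [-1.191, 0.311, 0.014, 1.512, -0.004, 1.319, -0.027], TCP at [0.225, 0.502, 0.231] pointing down, gripper open.
Joint ranges: [-2.7, 2.7], [-0.3, 1.91], [-1.27, 1.3], [0.12, 2.57], [-1.44, 4.58], [0.2, 2.03], [-3.05, 3.05]. Speed limits (rad/s): [2.79, 2.79, 3.14, 3.14, 3.14, 3.14, 3.14].

### API

Orientations are given as a rotation vector (axis times angle).
In Python, from rig import env gives the robot as it stands.
- The arm moves only by the tool play_rows, never from a script. Its argument "moves" is a list of rows, each a list of 7 numbers: the shift along the world's x, y, z in m, then the turn, a rotation vector about the world's x, y, z in degrees, then the opening, from 0 (shut) to 1 (fully open). A call has 1 to 20 rows; each row is the pose to reach, as a shift and turn from the pose commanded when the call began; what a row does not reach only later rows make up. A row lasts 1/10 s, in which the tool goes at most 50 mm and 8.59 degrees, less where a joint would pass 70% of its speed; a pose out of reach is approached as far as the arm can. A call with a gripper value outside its range is refused whole. The fingers move at their own pace and stop on an object; "newtons" is the grip in N (left out, the last holds). Time passes only in rows, so rows that repeat a pose let the fingers close. It gives the time, the measured TCP pose, the force and the opening at its end, in the units of the state.
- env.state(): the state, without advancing time (a new reading comes with each control period).
- env.camera(name): name is "scene" or "top" or "wrist"; returns a dict with "pixels" (400x640x3 uint8, blue, green, red), "range_z" (400x640 float32, m along the optical axis (not along the pixel's ray), 0 where there is no reading), "fx", "fy", "cx", "cy" (pixels), "k1" (the pictures are not rectified: a ray, as slopes to the right and down, at radius r is drawn at 1 + k1 r^2 times it, then the intrinsics apply), "R" (3x3) and "t" (3): a world point X has camera coordinates R X + t; the wrist camera has in their place "tool_from_camera" (4x4, takes a point from camera to tool coordinates, whose origin is the TCP and whose axes are the flange's). Camera axes: x right, y down, z forward; pixel columns grow to the right and rows downward; lengths in m; the calibration is good to about 2 mm. A picture is of the moment at which its call begins: read the wrist's pose just before it.
- env.close_job(): hands the job in, once; it reports no verdict.
Trained networks look in a picture, given as the dict that the camera call returned (one of the last four; its "shot" number tells which), for a name from the list of things; names that differ only in an ending like _2 or _b are one class to them, and where a whole thing is asked for, a point or a joint stands for the part that bears it (a point fixed in the world has none). Each returns a list of dicts, best first, with "conf" (0 to 1); they miss things now and then, are a little off and sometimes report something else, mostly with a low value. They report only what shows in the picture. A call takes as long as a camera call.
- env.search_frame(picture, name): "at" ([x, y, z] in m, in world coordinates, good to about 4 mm: the middle of the surface that is visible of it).
- env.silhouettes(picture, name): "pixels" (400x640 bool, what is visible of it).
- env.tip_of(picture, name): "at" ([x, y, z] in m, in world coordinates, good to about 4 mm: a listed point, or the origin of a listed thing).
The state is a dict: "clock": time; "joint_positions": joint angles; "joint_velocities": joint speeds; "tau": joint torques, N m; "tcp_pos": TCP position; "ee_rot": TCP orientation; "contact_force": force on the tool from outside, world axes, zero at the start; "ft_torque": the same for the moment, N m; "finger_gap": opening from 0.0 (shut) to 1.0 (fully open).
Only numpy, scipy, OpenCV 4.12 (cv2) and the standard library are available. Lean on these libraries where they do the work, as an engineer would, in place of code of your own. Each camera call takes 0.05 s, during which the arm holds its last target.

## Working session

There is one attempt and no reset: what is moved stays moved. The work goes in short steps, Python scripts to look and compute and a tool call to move; the robot and the scene stay as the last step left them, time stands still between calls to the robot, and variables do not carry over. Pictures are saved under pics/ and viewed, and the job is handed in when it is done.

Besides the shell and the picture viewer there is one more tool, called after "Emit:" by a JSON object that holds its "method" and its "body". play_rows: Moves the arm, as the interface text tells. Its arguments: {"type":"object","properties":{"moves":{"type":"array","items":{"type":"array","items":{"type":"number"}}},"newtons":{"type":"number"}},"required":["moves"]}

```bash
ls; mkdir -p pics; cat > h.py <<'E'
import numpy as np, cv2
from rig import env
from scipy.spatial.transform import Rotation as Rn
def world(p,u,v,z=None):
    # pixel -> world from depth
    z=p["range_z"][int(v),int(u)] if z is None else z
    K=np.array([[p["fx"],0,p["cx"]],[0,p["fy"],p["cy"]],[0,0,1]])
    xd=np.array([(u-p["cx"])/p["fx"],(v-p["cy"])/p["fy"]]); x=xd.copy()
    for _ in range(10): x=xd/(1+p["k1"]*(x@x))
    c=np.array([x[0]*z,x[1]*z,z])
    return np.array(p["R"]).T@(c-np.array(p["t"]))
def proj(p,X):
    c=np.array(p["R"])@np.array(X)+np.array(p["t"]); x=c[:2]/c[2]; x=x*(1+p["k1"]*(x@x))
    return x[0]*p["fx"]+p["cx"],x[1]*p["fy"]+p["cy"]
E
python3 - <<'E'
from h import *
s=env.state(); print(s)
for n in ["scene","top"]:
    p=env.camera(n); cv2.imwrite(f"pics/{n}0.png",p["pixels"])
    print(n,{k:p[k] for k in p if k not in("pixels","range_z")})
    for nm in ["stand_center","handle","panel","blue_mark_top","red_marker_mid","green_marker_mid","holder_mouth","red_marker","green_marker","slide_box","amber_bottle","white_jar","beaker","stain_bottle","dishes","oil_bottle","tube_rack"]:
        r=env.tip_of(p,nm); print(nm,[(np.round(q["at"],3).tolist(),round(q["conf"],2)) for q in r[:2]])
print(env.state()["clock"])
E
```

```text
pics
{'clock': 0.0, 'joint_positions': array([-1.19069889,  0.31171694,  0.01397916,  1.5130903 , -0.00439722,
        1.31923256, -0.0271789 ]), 'joint_velocities': array([-0.00176949, -0.00064707, -0.00096898, -0.00030411,  0.000394  ,
       -0.00160548,  0.00075377]), 'tau': array([ 3.34559190e-04, -3.79926181e+01,  1.46363522e-01, -2.30588615e+01,
        1.21483681e-02,  1.35471296e-02, -3.53019747e-07]), 'tcp_pos': array([0.22484513, 0.50111065, 0.23021245]), 'ee_rot': array([-0.6574008 , -3.07161746,  0.00373998]), 'contact_force': array([-0.47067104, -0.45347351, -0.1795814 ]), 'ft_torque': array([-0.01211481,  0.00647652,  0.02094529]), 'finger_gap': 0.9979002947925133}
scene {'fx': 431.9409413545322, 'fy': 431.9409413545322, 'cx': 327.27298821221393, 'cy': 193.18121148047, 'k1': 0.007394765927288438, 'R': array([[ 2.21175472e-01,  9.75233837e-01, -6.11743374e-04],
       [ 8.13460528e-01, -1.84832465e-01, -5.51469789e-01],
       [-5.37925069e-01,  1.21473962e-01, -8.34194640e-01]]), 't': array([-0.14439472, -0.37057991,  1.5623518 ]), 'shot': 1}
stand_center [([0.607, 0.0
[... 1321 characters left out ...]
21)]
red_marker_mid [([0.498, 0.07, 0.068], 0.61)]
green_marker_mid [([0.5, -0.025, 0.067], 0.47)]
holder_mouth [([0.433, 0.322, 0.092], 0.78)]
red_marker [([0.605, 0.033, 0.0], 0.6), ([0.498, 0.069, -0.0], 0.52)]
green_marker [([0.501, -0.026, 0.002], 0.68)]
slide_box [([0.493, 0.074, -0.001], 0.67), ([0.435, -0.336, 0.001], 0.61)]
amber_bottle [([0.706, -0.149, -0.002], 0.76)]
white_jar [([0.672, 0.232, 0.002], 0.9)]
beaker [([0.795, 0.086, 0.0], 0.62)]
stain_bottle [([0.649, 0.332, -0.001], 0.55)]
dishes [([0.64, -0.351, -0.001], 0.57), ([0.435, -0.336, -0.001], 0.49)]
oil_bottle [([0.451, -0.002, 0.005], 0.63), ([0.502, -0.027, 0.066], 0.28)]
tube_rack [([0.425, 0.129, 0.003], 0.58)]
1.8
```

View pics/scene0.png

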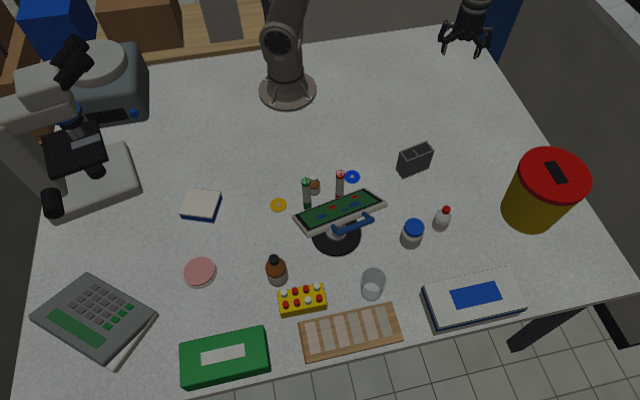

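View pics/top0.png

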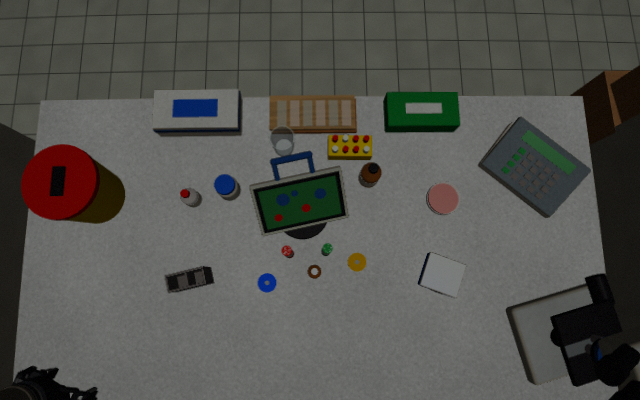

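The views show the screen leaning far back with its handle up and right of centre. The blue mark is at top-view (267,283), the pens at (287,250) and (327,248), and the holder at (189,279). Next I'll refine the holder yaw, marks, pens and screen pose from depth.

```bash
cat >> h.py <<'E'
def cloud(p,mask):
    v,u=np.nonzero(mask&(p["range_z"]>0)); z=p["range_z"][v,u]
    K=np.array([[p["fx"],0,p["cx"]],[0,p["fy"],p["cy"]],[0,0,1.]])
    n=cv2.undistortPoints(np.stack([u,v],1).astype(float)[:,None],K,np.array([p["k1"],0,0,0.]))[:,0]
    c=np.c_[n*z[:,None],z]
    return (c-np.array(p["t"]))@np.array(p["R"])
def masked(p,name,i=0):
    r=env.silhouettes(p,name); return r[i]["pixels"] if r else None
def plane(P,it=4):
    k=np.ones(len(P),bool)
    for _ in range(it):
        c=P[k].mean(0); n=np.linalg.svd(P[k]-c)[2][2]; d=(P-c)@n; k=abs(d)<max(.002,2*np.median(abs(d[k])))
    return c,n*np.sign(n[2]),k.sum()
E
python3 - <<'E'
from h import *
for n in ["top","scene"]:
    p=env.camera(n)
    for nm in ["holder_mouth","blue_mark_top","red_marker","green_marker","panel","handle","stand_center","oil_bottle"]:
        m=masked(p,nm)
        if m is None: print(n,nm,None); continue
        C=cloud(p,m); print(n,nm,len(C),"med",np.median(C,0).round(3),"zmax",np.percentile(C[:,2],97).round(3))
        if nm=="holder_mouth":
            T=C[(C[:,2]>.08)&(C[:,2]<.1)]
            r=cv2.minAreaRect((T[:,:2]*1000).astype(np.float32)); print("  rect",r, len(T))
        if nm in("red_marker","green_marker"):
            T=C[C[:,2]>.125]; print("  top",T.mean(0).round(4),len(T), T[:,:2].min(0),T[:,:2].max(0))
        if nm=="panel":
            c,nn,k=plane(C); print("  plane",c.round(4),nn.round(4),k,"tilt",90-np.degrees(np.arccos(nn@[0,0,1])) ,np.degrees(np.arccos(nn[2])),"face az",np.degrees(np.arctan2(nn[1],nn[0])))
        if nm=="blue_mark_top": print("  mean",C.mean(0).round(4),C.min(0),C.max(0))
        if nm=="handle":
            T=C[C[:,2]>C[:,2].max()-.015];print("  bar",T.mean(0).round(4),np.degrees(np.arctan2(*np.linalg.svd(T[:,:2]-T[:,:2].mean(0))[2][0][::-1])))
E
```

```text
top holder_mouth 851 med [0.434 0.32  0.052] zmax 0.091
  rect ((433.2619934082031, 320.67578125), (44.00905990600586, 97.73242950439453), 13.27966022491455) 236
top blue_mark_top 256 med [0.424 0.13  0.002] zmax 0.006
  mean [0.4228 0.1301 0.0022] [ 0.40024958  0.10856495 -0.00373205] [0.44493237 0.1544001  0.00865618]
top red_marker None
top green_marker 82 med [ 0.501 -0.026  0.139] zmax 0.143
  top [ 0.5025 -0.0274  0.1391] 68 [ 0.49165438 -0.03591663] [ 0.51302308 -0.01666396]
top panel 5269 med [0.623 0.039 0.156] zmax 0.216
  plane [0.62   0.0356 0.1541] [-0.5828 -0.1219  0.8034] 3428 tilt 53.45765211494441 36.54234788505559 face az -168.188136255367
top handle 5345 med [0.622 0.039 0.156] zmax 0.216
  bar [0.7044 0.0526 0.2154] -78.36090396022513
top stand_center 5536 med [0.618 0.036 0.153] zmax 0.216
top oil_bottle 144 med [0.45  0.005 0.051] zmax 0.076
scene holder_mouth 256 med [ 0.513 -0.028  0.094] zmax 0.142
  rect ((511.4450988769531, -28.29709243774414), (22.248437881469727, 9.043938636779785), 82.90855407714844) 31
scene blue_mark_top 256 med [ 0.513 -0.028  0.094] zmax 0.142
  mean [ 0.5113 -0.028   0.0891] [ 0.49337676 -0.03891419  0.0072259 ] [ 0.57399177 -0.01557783  0.14430844]
scene red_marker 213 med [0.508 0.068 0.108] zmax 0.143
  top [0.5025 0.0699 0.1372] 78 [0.48537331 0.0586478 ] [0.51372567 0.08150704]
scene green_marker 248 med [ 0.513 -0.028  0.093] zmax 0.142
  top [ 0.5074 -0.0275  0.1378] 69 [ 0.49396826 -0.03759264] [ 0.5161544  -0.01643723]
scene panel 1187 med [ 0.449 -0.329  0.037] zmax 0.042
  plane [ 0.4406 -0.331   0.0374] [0.0267 0.0016 0.9996] 596 tilt 88.4694231286048 1.5305768713952015 face az 3.425108314250006
scene handle 2714 med [0.638 0.04  0.169] zmax 0.219
  bar [0.7091 0.0519 0.2172] 101.9701957338559
scene stand_center 3585 med [0.641 0.034 0.15 ] zmax 0.218
scene oil_bottle 141 med [0.463 0.005 0.047] zmax 0.076
```

Emit:
{"method": "play_rows", "body": {"moves": [[0.01,-0.016,0,0,0,2,0.6],[0.03,-0.047,0,0,0,4,0.6],[0.055,-0.087,0,0,0,6,0.6],[0.082,-0.13,0,0,0,8,0.6],[0.11,-0.174,0,0,0,10,0.6],[0.137,-0.216,0,0,0,11,0.6],[0.164,-0.259,0,0,0,12,0.6],[0.191,-0.302,0,0,0,13,0.6],[0.218,-0.345,0,0,0,14,0.6],[0.242,-0.382,0,0,0,14,0.6],[0.26,-0.41,0,0,0,14,0.6],[0.27,-0.427,0,0,0,14,0.6],[0.2735,-0.432,0,0,0,14,0.6],[0.2735,-0.432,0,0,0,14,0.6],[0.2735,-0.432,0,0,0,14,0.6]], "newtons": 30}}

```text
clock: 4.2
tcp_pos: [0.498, 0.0717, 0.2312]
ee_rot: [-0.274, -3.129, -0.002]
contact_force: [-0.3, 0.0, -0.1]
finger_gap: 0.6
```

```bash
cat >> h.py <<'E'
def wristcam():
    s=env.state(); p=env.camera("wrist")
    T=np.eye(4); T[:3,:3]=Rn.from_rotvec(s["ee_rot"]).as_matrix(); T[:3,3]=s["tcp_pos"]
    W=T@np.array(p["tool_from_camera"])
    p2=dict(p); p2["R"]=W[:3,:3].T; p2["t"]=-W[:3,:3].T@W[:3,3]
    return s,p,p2
E
python3 - <<'E'
from h import *
s,p,q=wristcam(); cv2.imwrite("pics/w1.png",p["pixels"]); print(s["clock"],s["tcp_pos"],s["ee_rot"],s["finger_gap"])
for nm in ["red_marker_mid","green_marker_mid","red_marker","green_marker"]:
    print(nm,[(np.round(r["at"],4),r["conf"]) for r in env.tip_of(p,nm)])
    m=masked(p,nm)
    if m is not None:
        C=cloud(q,m); T=C[C[:,2]>.125]; print(len(C),C.mean(0).round(4),len(T),T.mean(0) if len(T) else 0,(T.min(0),T.max(0)) if len(T) else 0)
E
```

```text
4.2 [0.49799984 0.07173218 0.23118613] [-2.74192639e-01 -3.12873860e+00 -1.79664338e-03] 0.59989868008592
red_marker_mid [(array([0.4987, 0.0698, 0.075 ]), 0.87)]
1625 [0.4922 0.0712 0.1131] 979 [0.49537526 0.07086569 0.138832  ] (array([0.48477546, 0.05889871, 0.12573407]), array([0.50843726, 0.08243135, 0.14168373]))
green_marker_mid [(array([ 0.5019, -0.0255,  0.0695]), 0.78)]
15948 [0.586  0.0609 0.135 ] 10682 [0.59924175 0.05788615 0.14480751] (array([ 0.4904841 , -0.07119974,  0.12500228]), array([0.64161526, 0.15403519, 0.30412997]))
red_marker [(array([0.4948, 0.0719, 0.0006]), 0.79)]
1705 [0.4926 0.0714 0.1122] 1017 [0.49573255 0.07082228 0.13884889] (array([0.48477546, 0.05846684, 0.12573407]), array([0.50911408, 0.08264148, 0.14168373]))
green_marker [(array([ 0.4979, -0.025 , -0.0018]), 0.61)]
2468 [ 0.499  -0.0224  0.1005] 1078 [ 0.50021704 -0.02473317  0.13798346] (array([ 0.48908529, -0.03919813,  0.12504555]), array([ 0.51390304, -0.01404452,  0.14151052]))
```

Emit:
{"method": "play_rows", "body": {"moves": [[-0.001,-0.001,-0.01,0,0,0,0.6],[-0.001,-0.001,-0.03,0,0,0,0.6],[-0.001,-0.001,-0.055,0,0,0,0.6],[-0.001,-0.001,-0.08,0,0,0,0.6],[-0.001,-0.001,-0.105,0,0,0,0.6],[-0.001,-0.001,-0.125,0,0,0,0.6],[-0.001,-0.001,-0.134,0,0,0,0.6],[-0.001,-0.001,-0.134,0,0,0,0.4],[-0.001,-0.001,-0.134,0,0,0,0.2],[-0.001,-0.001,-0.134,0,0,0,0.1],[-0.001,-0.001,-0.134,0,0,0,0.1],[-0.001,-0.001,-0.134,0,0,0,0.1],[-0.001,-0.001,-0.134,0,0,0,0.1]], "newtons": 30}}

```text
clock: 5.95
tcp_pos: [0.4979, 0.0689, 0.0977]
ee_rot: [0.278, 3.128, 0.001]
contact_force: [-0.1, 0.2, 1.4]
finger_gap: 0.271
```

Emit:
{"method": "play_rows", "body": {"moves": [[0,0,0.01,0,0,0,0.1],[0,0,0.035,0,0,0,0.1],[0,0,0.065,0,0,0,0.1],[0,0,0.095,0,0,0,0.1],[-0.002,0.006,0.115,0,0,-3,0.1],[-0.006,0.02,0.12,0,0,-9,0.1],[-0.011,0.042,0.12,0,0,-16,0.1],[-0.018,0.07,0.12,0,0,-23,0.1],[-0.025,0.1,0.12,0,0,-30,0.1],[-0.033,0.13,0.12,0,0,-37,0.1],[-0.041,0.16,0.12,0,0,-44,0.1],[-0.048,0.19,0.12,0,0,-50,0.1],[-0.055,0.217,0.12,0,0,-56,0.1],[-0.061,0.24,0.12,0,0,-61,0.1],[-0.066,0.26,0.12,0,0,-64,0.1],[-0.069,0.271,0.12,0,0,-66,0.1],[-0.07,0.275,0.12,0,0,-66.5,0.1],[-0.07,0.275,0.12,0,0,-66.5,0.1],[-0.07,0.275,0.12,0,0,-66.5,0.1]]}}

```text
clock: 7.85
tcp_pos: [0.4282, 0.3427, 0.2176]
ee_rot: [1.949, 2.463, -0.0]
contact_force: [-0.9, 0.3, 0.0]
finger_gap: 0.27
```

```bash
python3 - <<'E'
from h import *
s,p,q=wristcam(); cv2.imwrite("pics/w2.png",p["pixels"]); print(s["clock"],s["tcp_pos"],s["ee_rot"],s["finger_gap"])
y=Rn.from_rotvec(s["ee_rot"]).as_matrix()[:,1]; print("jaw az",np.degrees(np.arctan2(y[1],y[0])))
for nm in ["holder_mouth"]:
    print(nm,[(np.round(r["at"],4),r["conf"]) for r in env.tip_of(p,nm)])
C=cloud(q,np.ones((400,640),bool)); T=C[(C[:,2]>.084)&(C[:,2]<.096)&(abs(C[:,0]-.433)<.07)&(abs(C[:,1]-.321)<.08)]
print(len(T),cv2.minAreaRect((T[:,:2]*1000).astype(np.float32)))
m=masked(p,"red_marker")
if m is not None:
    C=cloud(q,m); 
    for a in np.arange(.1,.27,.02):
        T=C[abs(C[:,2]-a)<.01]; print(a.round(2),len(T),T.mean(0).round(4) if len(T) else 0)
p=env.camera("top"); cv2.imwrite("pics/t2.png",cv2.resize(p["pixels"][200:340,130:370],None,fx=3,fy=3))
E
```

```text
7.85 [0.42823126 0.34270146 0.21763252] [ 1.94918632e+00  2.46277942e+00 -1.20004320e-04] 0.270417888841704
jaw az 13.279742381042647
holder_mouth []
1411 ((430.6349792480469, 329.4710388183594), (44.00190734863281, 86.72221374511719), 13.085477828979492)
0.1 0 0
0.12 85 [0.426  0.3533 0.1258]
0.14 277 [0.4259 0.3533 0.1403]
0.16 351 [0.426  0.3533 0.1607]
0.18 462 [0.4259 0.353  0.1805]
0.2 636 [0.4257 0.3529 0.2006]
0.22 905 [0.4257 0.3528 0.2206]
0.24 1273 [0.4256 0.3529 0.2403]
0.26 4311 [0.4274 0.3457 0.2587]
```

View pics/w2.png

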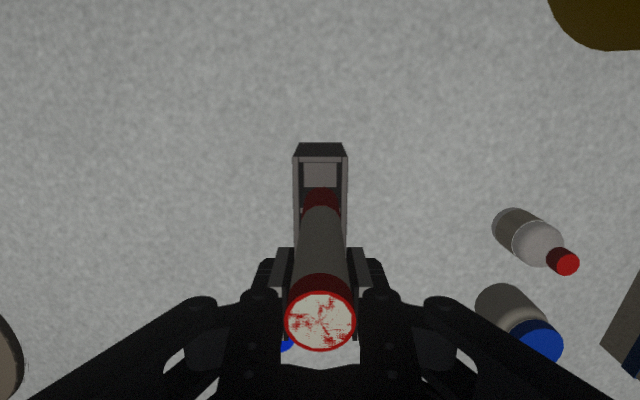

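View pics/t2.png

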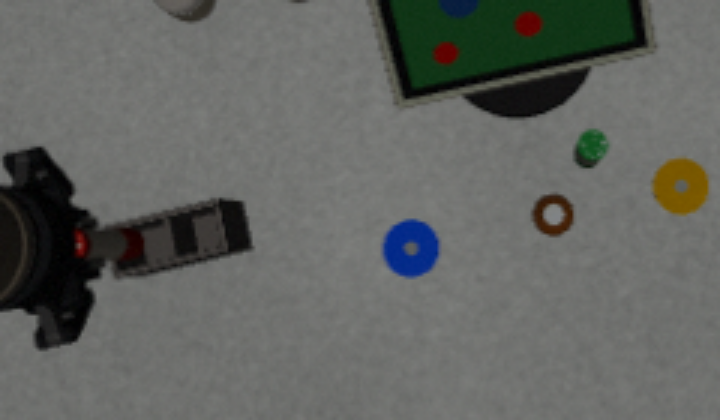

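Emit:
{"method": "play_rows", "body": {"moves": [[-0.0005,0.002,-0.01,0,0,0,0.1],[-0.0005,0.002,-0.025,0,0,0,0.1],[-0.0005,0.002,-0.04,0,0,0,0.1],[-0.0005,0.002,-0.055,0,0,0,0.1],[-0.0005,0.002,-0.07,0,0,0,0.1],[-0.0005,0.002,-0.085,0,0,0,0.1],[-0.0005,0.002,-0.098,0,0,0,0.1],[-0.0005,0.002,-0.108,0,0,0,0.1],[-0.0005,0.002,-0.112,0,0,0,0.1],[-0.0005,0.002,-0.112,0,0,0,0.1]]}}

```text
clock: 9.05
tcp_pos: [0.4269, 0.3456, 0.1047]
ee_rot: [-1.948, -2.464, 0.002]
contact_force: [0.3, -0.3, 0.1]
finger_gap: 0.277
```

Emit:
{"method": "play_rows", "body": {"moves": [[0,0,0,0,0,0,0.35],[0,0,0,0,0,0,0.5],[0,0,0,0,0,0,0.5],[0,0,0.01,0,0,0,0.5],[0,0,0.035,0,0,0,0.5],[0,0,0.065,0,0,0,0.5],[0,0,0.095,0,0,0,0.5],[0,-0.005,0.12,0,0,2,0.5],[0.004,-0.02,0.125,0,0,8,0.55],[0.012,-0.06,0.125,0,0,16,0.6],[0.021,-0.105,0.125,0,0,24,0.6],[0.03,-0.15,0.125,0,0,32,0.6],[0.039,-0.195,0.125,0,0,40,0.6],[0.048,-0.24,0.125,0,0,48,0.6],[0.057,-0.285,0.125,0,0,55,0.6],[0.065,-0.325,0.125,0,0,61,0.6],[0.071,-0.355,0.125,0,0,65,0.6],[0.074,-0.37,0.125,0,0,66.5,0.6],[0.0745,-0.3715,0.125,0,0,66.5,0.6],[0.0745,-0.3715,0.125,0,0,66.5,0.6]]}}

```text
clock: 11.05
tcp_pos: [0.5018, -0.0252, 0.2309]
ee_rot: [0.28, 3.128, 0.002]
contact_force: [0.9, 0.9, -0.4]
finger_gap: 0.603
```

```bash
python3 - <<'E'
from h import *
s,p,q=wristcam(); cv2.imwrite("pics/w3.png",p["pixels"]); print(s["clock"],s["tcp_pos"],s["ee_rot"],s["finger_gap"])
nm="green_marker_mid"
print(nm,[(np.round(r["at"],4),r["conf"]) for r in env.tip_of(p,nm)])
m=masked(p,"green_marker")
C=cloud(q,m); T=C[C[:,2]>.125]; print(len(C),len(T),T.mean(0),T.min(0),T.max(0))
p=env.camera("top"); cv2.imwrite("pics/t3.png",cv2.resize(p["pixels"][200:340,130:370],None,fx=3,fy=3))
C=cloud(p,np.ones((400,640),bool)); T=C[(C[:,2]>.084)&(C[:,2]<.096)&(abs(C[:,0]-.433)<.07)&(abs(C[:,1]-.321)<.08)]
print(len(T),cv2.minAreaRect((T[:,:2]*1000).astype(np.float32)))
T=C[(C[:,2]>.13)&(C[:,2]<.16)&(abs(C[:,0]-.433)<.07)&(abs(C[:,1]-.321)<.08)];print(len(T),T.mean(0),T[:,2].max())
E
```

```text
11.05 [ 0.50177545 -0.02515876  0.23088857] [2.79542087e-01 3.12842009e+00 1.64411486e-03] 0.6031477730529367
green_marker_mid [(array([ 0.5011, -0.024 ,  0.0704]), 0.96), (array([ 0.6982, -0.1527,  0.0012]), 0.42)]
1720 1020 [ 0.50006577 -0.0267095   0.13894629] [ 0.48894313 -0.03889176  0.12587563] [ 0.51370191 -0.01496033  0.14174502]
217 ((433.3606872558594, 320.94769287109375), (43.879695892333984, 97.87844848632812), 13.396595001220703)
89 [0.42838904 0.34264954 0.14257867] 0.14810387204258463
```

View pics/t3.png

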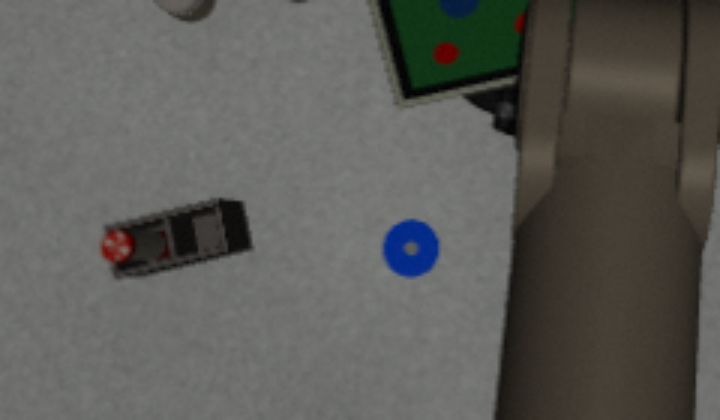

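Emit:
{"method": "play_rows", "body": {"moves": [[-0.0005,-0.001,-0.01,0,0,0,0.6],[-0.0005,-0.001,-0.03,0,0,0,0.6],[-0.0005,-0.001,-0.055,0,0,0,0.6],[-0.0005,-0.001,-0.08,0,0,0,0.6],[-0.0005,-0.001,-0.105,0,0,0,0.6],[-0.0005,-0.001,-0.125,0,0,0,0.6],[-0.0005,-0.001,-0.134,0,0,0,0.6],[-0.0005,-0.001,-0.134,0,0,0,0.4],[-0.0005,-0.001,-0.134,0,0,0,0.2],[-0.0005,-0.001,-0.134,0,0,0,0.1],[-0.0005,-0.001,-0.134,0,0,0,0.1],[-0.0005,-0.001,-0.134,0,0,0,0.1]], "newtons": 30}}

```text
clock: 12.45
tcp_pos: [0.5016, -0.0267, 0.097]
ee_rot: [0.278, 3.128, 0.001]
contact_force: [-0.2, 0.7, -0.8]
finger_gap: 0.27
```

Emit:
{"method": "play_rows", "body": {"moves": [[0,0,0.01,0,0,0,0.1],[0,0,0.035,0,0,0,0.1],[0,0,0.065,0,0,0,0.1],[0,0,0.095,0,0,0,0.1],[-0.002,0.01,0.118,0,0,-3,0.1],[-0.006,0.028,0.123,0,0,-9,0.1],[-0.011,0.055,0.123,0,0,-16,0.1],[-0.018,0.09,0.123,0,0,-23,0.1],[-0.025,0.127,0.123,0,0,-30,0.1],[-0.032,0.164,0.123,0,0,-37,0.1],[-0.039,0.2,0.123,0,0,-44,0.1],[-0.046,0.235,0.123,0,0,-50,0.1],[-0.052,0.268,0.123,0,0,-56,0.1],[-0.057,0.295,0.123,0,0,-61,0.1],[-0.061,0.315,0.123,0,0,-64,0.1],[-0.0635,0.325,0.123,0,0,-66,0.1],[-0.064,0.3275,0.123,0,0,-66.5,0.1],[-0.064,0.3275,0.123,0,0,-66.5,0.1],[-0.064,0.3275,0.123,0,0,-66.5,0.1]]}}

```text
clock: 14.35
tcp_pos: [0.4377, 0.2996, 0.2197]
ee_rot: [1.95, 2.463, 0.0]
contact_force: [1.3, 0.3, -0.5]
finger_gap: 0.268
```

```bash
python3 - <<'E'
from h import *
s,p,q=wristcam(); cv2.imwrite("pics/w4.png",p["pixels"]); print(s["clock"],s["tcp_pos"],s["ee_rot"],s["finger_gap"])
y=Rn.from_rotvec(s["ee_rot"]).as_matrix()[:,1]; print("jaw az",np.degrees(np.arctan2(y[1],y[0])))
m=masked(p,"green_marker")
if m is not None:
    C=cloud(q,m)
    for a in np.arange(.12,.24,.02):
        T=C[abs(C[:,2]-a)<.01]; print(a.round(2),len(T),T.mean(0).round(4) if len(T) else 0)
p=env.camera("top"); cv2.imwrite("pics/t4.png",cv2.resize(p["pixels"][200:340,130:370],None,fx=3,fy=3))
E
```

```text
14.35 [0.43772868 0.29957531 0.21969482] [1.94958398e+00 2.46252441e+00 9.69623646e-05] 0.2677764629567758
jaw az 13.262591932365138
0.12 64 [0.4345 0.3086 0.1271]
0.14 276 [0.4348 0.3087 0.1406]
0.16 353 [0.4348 0.3087 0.161 ]
0.18 450 [0.435  0.3086 0.1804]
0.2 624 [0.435  0.3086 0.2006]
0.22 876 [0.4353 0.3086 0.2206]
```

View pics/w4.png

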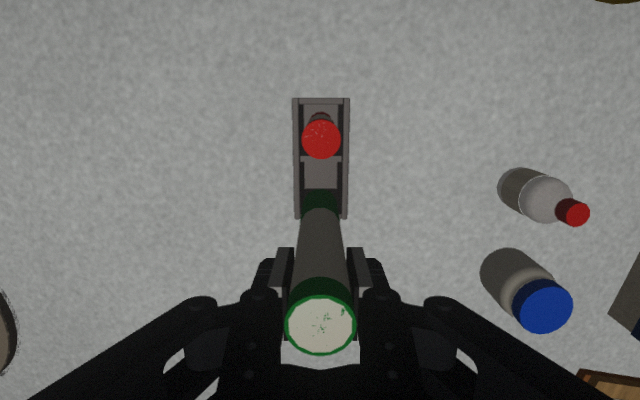

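View pics/t4.png

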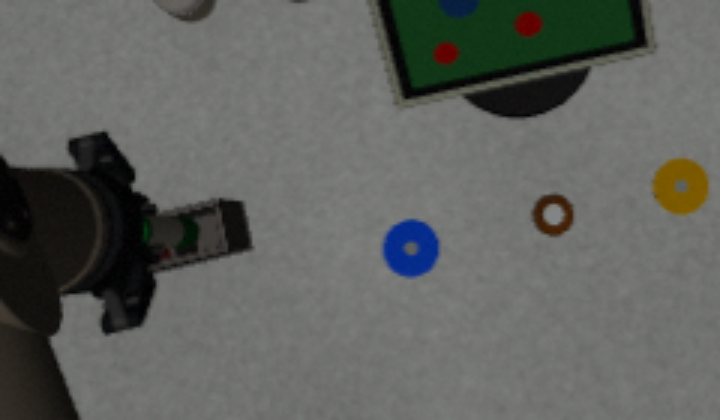

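Emit:
{"method": "play_rows", "body": {"moves": [[0,0.001,-0.01,0,0,0,0.1],[0,0.001,-0.025,0,0,0,0.1],[0,0.001,-0.04,0,0,0,0.1],[0,0.001,-0.055,0,0,0,0.1],[0,0.001,-0.07,0,0,0,0.1],[0,0.001,-0.085,0,0,0,0.1],[0,0.001,-0.1,0,0,0,0.1],[0,0.001,-0.11,0,0,0,0.1],[0,0.001,-0.1155,0,0,0,0.1],[0,0.001,-0.1155,0,0,0,0.1]]}}

```text
clock: 15.5
tcp_pos: [0.4367, 0.3014, 0.103]
ee_rot: [-1.949, -2.464, 0.003]
contact_force: [-0.1, 0.1, 0.0]
finger_gap: 0.273
```

Emit:
{"method": "play_rows", "body": {"moves": [[0,0,0,0,0,0,0.35],[0,0,0,0,0,0,0.5],[0,0,0,0,0,0,0.5],[0,0,0.01,0,0,0,0.5],[0,0,0.035,0,0,0,0.5],[0,0,0.07,0,0,0,0.5],[0,0,0.11,0,0,0,0.5],[0.008,-0.007,0.145,0,0,0,0.4],[0.025,-0.023,0.167,0,0,0,0.4],[0.055,-0.05,0.167,0,0,0,0.4],[0.085,-0.077,0.167,0,0,-1,0.4],[0.115,-0.105,0.167,0,0,-1,0.4],[0.145,-0.132,0.167,0,0,-1,0.4],[0.175,-0.159,0.167,0,0,-1,0.4],[0.203,-0.185,0.167,0,0,-1,0.4],[0.23,-0.21,0.167,0,0,-1.5,0.4],[0.252,-0.23,0.167,0,0,-1.5,0.4],[0.265,-0.242,0.167,0,0,-1.5,0.4],[0.269,-0.245,0.167,0,0,-1.5,0.4],[0.269,-0.245,0.167,0,0,-1.5,0.4]]}}

```text
clock: 17.5
tcp_pos: [0.7063, 0.0564, 0.271]
ee_rot: [1.982, 2.438, 0.0]
contact_force: [0.2, -0.3, 0.8]
finger_gap: 0.398
```

```bash
python3 - <<'E'
from h import *
s,p,q=wristcam(); cv2.imwrite("pics/w5.png",p["pixels"]); print(s["clock"],s["tcp_pos"],s["ee_rot"],s["finger_gap"])
y=Rn.from_rotvec(s["ee_rot"]).as_matrix()[:,1]; print("jaw az",np.degrees(np.arctan2(y[1],y[0])))
print([(np.round(r["at"],4),r["conf"]) for r in env.tip_of(p,"handle")])
C=cloud(q,np.ones((400,640),bool)); 
d=np.array([.979,.203]); w=np.array([-.203,.979])
T=C[(C[:,2]>.195)&(C[:,2]<.225)&(abs(C[:,0]-.705)<.05)&(abs(C[:,1]-.055)<.06)]
print(len(T),T.mean(0),T[:,2].max(),cv2.minAreaRect((T[:,:2]*1000).astype(np.float32)))
p=env.camera("top"); cv2.imwrite("pics/t5.png",cv2.resize(p["pixels"][120:340,130:370],None,fx=2.6,fy=2.6))
C=cloud(p,np.ones((400,640),bool))
T=C[(C[:,2]>.13)&(C[:,2]<.16)&(abs(C[:,0]-.433)<.07)&(abs(C[:,1]-.321)<.08)];print(len(T),T.mean(0),T[:,2].max())
E
```

```text
17.5 [0.70626674 0.05638533 0.2710491 ] [1.98154563e+00 2.43768166e+00 1.82845905e-05] 0.3984011856616017
jaw az 11.785974228389188
[(array([0.7043, 0.0559, 0.2112]), 0.6)]
4877 [0.69979749 0.06080736 0.21389867] 0.22050914850514583 ((696.3692016601562, 53.99431228637695), (37.92854690551758, 98.75733184814453), 15.89001178741455)
192 [0.43322242 0.31879789 0.14236625] 0.14846246641899838
```

View pics/w5.png

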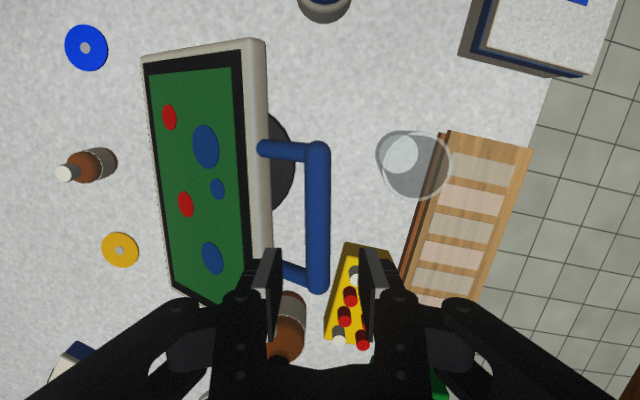

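View pics/t5.png

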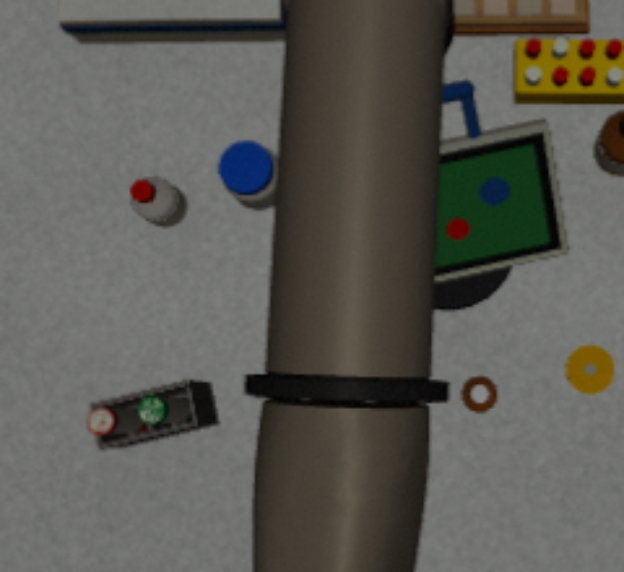

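Emit:
{"method": "play_rows", "body": {"moves": [[-0.001,0,-0.01,0,0,0,0.4],[-0.0015,0,-0.03,0,0,0,0.4],[-0.0015,0,-0.05,0,0,0,0.4],[-0.0015,0,-0.067,0,0,0,0.4],[-0.0015,0,-0.076,0,0,0,0.4],[-0.0015,0,-0.076,0,0,0,0.4],[-0.0015,0,-0.076,0,0,0,0.25],[-0.0015,0,-0.076,0,0,0,0.1],[-0.0015,0,-0.076,0,0,0,0.05],[-0.0015,0,-0.076,0,0,0,0.05],[-0.0015,0,-0.076,0,0,0,0.05],[-0.0015,0,-0.076,0,0,0,0.05]], "newtons": 30}}

```text
clock: 18.85
tcp_pos: [0.7051, 0.057, 0.1955]
ee_rot: [1.98, 2.438, 0.002]
contact_force: [-1.2, 0.8, 1.7]
finger_gap: 0.172
```

```bash
cat > traj.py <<'E'
import numpy as np
from h import *
s=env.state(); print(s["clock"],s["tcp_pos"],s["contact_force"],s["finger_gap"])
C=np.array([.606,.0355]); g=s["tcp_pos"].copy()
def H(az,t):
    r=.15*np.sin(t)-.02
    return np.array([C[0]+r*np.cos(az),C[1]+r*np.sin(az),.12+.15*np.cos(t)])
a0,t0=np.radians(11.8),np.radians(53.5); h0=H(a0,t0); print("h0",h0,"tcp-h",g-h0)
for az,t in [(11.8-38.8*f,53.5) for f in (.05,.15,.3,.45,.6,.75,.9,.97,1)]+[(-27,53.5-33.5*f) for f in (.05,.15,.3,.45,.6,.75,.9,.97,1)]:
    d=H(np.radians(az),np.radians(t))-h0; print(az,t,d.round(4).tolist(),round(az-11.8,1))
E
python3 traj.py
```

```text
18.85 [0.70511332 0.05702812 0.19554149] [-1.20065625  0.8341395   1.71518446] 0.17205802681882806
h0 [0.70445304 0.05606791 0.20922342] tcp-h [ 0.00066028  0.00096021 -0.01368193]
9.860000000000001 53.5 [0.0006, -0.0033, 0.0] -1.9
5.980000000000001 53.5 [0.0016, -0.0101, 0.0] -5.8
0.16000000000000192 53.5 [0.0021, -0.0203, 0.0] -11.6
-5.66 53.5 [0.0016, -0.0305, 0.0] -17.5
-11.479999999999997 53.5 [0.0001, -0.0406, 0.0] -23.3
-17.299999999999997 53.5 [-0.0024, -0.0505, 0.0] -29.1
-23.12 53.5 [-0.006, -0.0601, 0.0] -34.9
-25.835999999999995 53.5 [-0.0079, -0.0644, 0.0] -37.6
-26.999999999999996 53.5 [-0.0088, -0.0662, 0.0] -38.8
-27 51.825 [-0.0112, -0.065, 0.0035] -38.8
-27 48.475 [-0.0162, -0.0625, 0.0102] -38.8
-27 43.45 [-0.0244, -0.0583, 0.0197] -38.8
-27 38.425 [-0.0332, -0.0538, 0.0283] -38.8
-27 33.400000000000006 [-0.0427, -0.049, 0.036] -38.8
-27 28.375 [-0.0528, -0.0439, 0.0428] -38.8
-27 23.349999999999998 [-0.0633, -0.0385, 0.0485] -38.8
-27 21.005000000000003 [-0.0684, -0.0359, 0.0508] -38.8
-27 20.0 [-0.0706, -0.0348, 0.0517] -38.8
```

Emit:
{"method": "play_rows", "body": {"moves": [[0.0006,-0.0033,0,0,0,-1.9,0.05],[0.0012,-0.0067,0,0,0,-3.9,0.05],[0.0016,-0.0101,0,0,0,-5.8,0.05],[0.002,-0.0152,0,0,0,-8.7,0.05],[0.0021,-0.0203,0,0,0,-11.6,0.05],[0.002,-0.0254,0,0,0,-14.6,0.05],[0.0016,-0.0305,0,0,0,-17.5,0.05],[0.001,-0.0355,0,0,0,-20.4,0.05],[0.0001,-0.0406,0,0,0,-23.3,0.05],[-0.001,-0.0455,0,0,0,-26.2,0.05],[-0.0024,-0.0505,0,0,0,-29.1,0.05],[-0.0041,-0.0553,0,0,0,-32,0.05],[-0.006,-0.0601,0,0,0,-34.9,0.05],[-0.0079,-0.0644,0,0,0,-37.6,0.05],[-0.0088,-0.0662,0,0,0,-38.8,0.05],[-0.0088,-0.0662,0,0,0,-38.8,0.05],[-0.0088,-0.0662,0,0,0,-38.8,0.05]]}}

```text
clock: 20.55
tcp_pos: [0.697, -0.0099, 0.1953]
ee_rot: [2.676, 1.641, 0.003]
contact_force: [3.8, 0.8, 2.9]
finger_gap: 0.173
```

```bash
cat > meas.py <<'E'
from h import *
def meas(tag,cams=("top","scene","wrist")):
    out=[]
    for n in cams:
        if n=="wrist": s,p,q=wristcam()
        else: p=env.camera(n); q=p
        cv2.imwrite(f"pics/{tag}_{n}.png",p["pixels"])
        C=cloud(q,np.ones((400,640),bool)); B=p["pixels"][(p["range_z"]>0)].astype(int)
        near=(np.hypot(C[:,0]-.606,C[:,1]-.035)<.16)&(C[:,2]>.09)&(C[:,2]<.27)
        g=near&(B[:,1]>B[:,2]*1.5+5)&(B[:,1]>B[:,0]*1.5+5)
        P=C[g]
        if len(P)<100: print(n,"few",len(P)); continue
        c,nn,k=plane(P)
        if nn[0]>0: nn=-nn
        print(n,"n",len(P),k,"c",c.round(4),"az",round(np.degrees(np.arctan2(nn[1],nn[0]))%360,2),"tilt",round(np.degrees(np.arcsin(nn[2])),2))
        b=near&(B[:,0]>B[:,2]*1.8+10)&(B[:,0]>B[:,1]*1.3)&(C[:,2]>.13); Q=C[b]; 
        if len(Q)>30:
            T=Q[Q[:,2]>Q[:,2].max()-.012]; print("  bar",T.mean(0).round(4),T[:,2].max().round(4),len(T))
        print("  blue tip",[(np.round(r["at"],4).tolist(),round(r["conf"],2)) for r in env.tip_of(p,"blue_mark_top")[:2]],"stand",[(np.round(r["at"],4).tolist(),round(r["conf"],2)) for r in env.tip_of(p,"stand_center")[:2]],"handle",[(np.round(r["at"],4).tolist(),round(r["conf"],2)) for r in env.tip_of(p,"handle")[:2]])
        D=C[(B[:,0]>B[:,2]*2+20)&(B[:,0]>B[:,1]*1.5)&(abs(C[:,2])<.015)&(np.hypot(C[:,0]-.423,C[:,1]-.128)<.045)]
        if len(D)>20: (x,y),r=cv2.minEnclosingCircle((D[:,:2]*1000).astype(np.float32)); print("  disc mean",D.mean(0).round(4),"circle",round(x,1),round(y,1),round(r,1))
E
python3 - <<'E'
from meas import *
meas("m1"); s=env.state(); print(s["clock"],s["tcp_pos"],s["contact_force"],s["finger_gap"])
E
```

```text
top n 696 526 c [0.6029 0.0085 0.1511] az 152.27 tilt 53.13
  bar [ 0.675  -0.0509  0.214 ] 0.2187 24
  blue tip [] stand [] handle [([0.4234, 0.3437, 0.0075], 0.72), ([0.7967, 0.0858, 0.0013], 0.3)]
scene n 299 294 c [0.6248 0.0521 0.1525] az 152.33 tilt 53.04
  bar [ 0.723  -0.005   0.2606] 0.2606 1
  blue tip [([0.4191, 0.1248, 0.0024], 0.49)] stand [([0.606, 0.0351, 0.0016], 0.6)] handle [([0.6991, -0.012, 0.2106], 0.97)]
  disc mean [0.4243 0.1341 0.0034] circle 422.4 130.3 25.0
wrist n 20258 20227 c [0.6262 0.0549 0.1529] az 152.33 tilt 53.24
  bar [0.6987 0.0007 0.2689] 0.2699 19
  blue tip [([0.4222, 0.133, 0.0021], 0.64)] stand [] handle [([0.6958, -0.0108, 0.2136], 0.92)]
  disc mean [0.4234 0.1299 0.003 ] circle 421.0 130.2 26.2
21.15 [ 0.69694047 -0.00995431  0.19532665] [5.55673807 0.05671351 2.15419145] 0.17268210814311274
```

Emit:
{"method": "play_rows", "body": {"moves": [[-0.0024,0.0012,0.0035,0,0,0,0.05],[-0.005,0.0026,0.007,0,0,0,0.05],[-0.0076,0.004,0.0105,0,0,0,0.05],[-0.0124,0.0065,0.0162,0,0,0,0.05],[-0.0175,0.0091,0.0216,0,0,0,0.05],[-0.0228,0.0119,0.0267,0,0,0,0.05],[-0.0283,0.0147,0.0315,0,0,0,0.05],[-0.0341,0.0177,0.036,0,0,0,0.05],[-0.04,0.0208,0.0401,0,0,0,0.05],[-0.0461,0.024,0.0438,0,0,0,0.05],[-0.0524,0.0273,0.0472,0,0,0,0.05],[-0.0577,0.0301,0.0497,0,0,0,0.05],[-0.061,0.0318,0.0511,0,0,0,0.05],[-0.061,0.0318,0.0511,0,0,0,0.05],[-0.061,0.0318,0.0511,0,0,0,0.05]]}}

```text
clock: 22.65
tcp_pos: [0.6384, 0.0204, 0.2494]
ee_rot: [2.671, 1.637, 0.012]
contact_force: [7.2, -0.4, 8.7]
finger_gap: 0.171
```

```bash
python3 - <<'E'
from meas import *
meas("m2"); s=env.state(); print(s["clock"],s["tcp_pos"],s["contact_force"],s["finger_gap"])
E
```

```text
top n 331 327 c [ 0.5616 -0.026   0.1606] az 152.4 tilt 21.07
  bar [ 0.6184 -0.0198  0.2651] 0.2692 33
  blue tip [] stand [([0.7887, -0.1002, -0.0003], 0.29)] handle []
scene few 0
wrist n 2593 2593 c [0.6092 0.0583 0.1751] az 152.4 tilt 21.26
  bar [0.6415 0.0274 0.2662] 0.2695 7296
  blue tip [([0.4214, 0.1318, 0.0003], 0.77), ([0.5969, 0.0352, 0.1548], 0.46)] stand [] handle [([0.6353, 0.022, 0.2591], 0.76)]
  disc mean [0.4217 0.131  0.003 ] circle 421.3 130.7 25.2
23.1 [0.63837899 0.02044024 0.24936574] [ 7.17490888 -0.4824333   8.389241  ] 0.17342698150604216
```

Emit:
{"method": "play_rows", "body": {"moves": [[-0.0015,0.0007,-0.001,0,0,0,0.05],[-0.003,0.0015,-0.002,0,0,0,0.05],[-0.003,0.0015,-0.002,0,0,0,0.05],[-0.003,0.0015,-0.002,0,0,0,0.05]]}}

```text
clock: 23.5
tcp_pos: [0.6379, 0.0206, 0.2495]
ee_rot: [2.667, 1.634, 0.02]
contact_force: [9.4, -1.8, 11.2]
finger_gap: 0.174
```

```bash
python3 - <<'E'
from meas import *
meas("m3",("top","wrist")); s=env.state(); print(s["clock"],s["tcp_pos"],s["contact_force"],s["finger_gap"])
E
```

```text
top n 332 323 c [ 0.5616 -0.0258  0.1607] az 152.87 tilt 20.67
  bar [ 0.6178 -0.0201  0.2652] 0.2691 30
  blue tip [] stand [([0.4327, 0.3231, 0.09], 0.58), ([0.436, -0.3357, -0.0013], 0.35)] handle [([0.4364, -0.3394, -0.0005], 0.37)]
wrist n 2788 2788 c [0.6083 0.0577 0.1743] az 152.4 tilt 21.09
  bar [0.641  0.0276 0.2663] 0.2696 7294
  blue tip [([0.4259, 0.1329, 0.0003], 0.69)] stand [] handle [([0.6345, 0.0207, 0.2611], 0.73)]
  disc mean [0.4217 0.1311 0.003 ] circle 420.9 130.7 26.0
23.9 [0.63796817 0.02064021 0.24949018] [ 9.96767752 -2.58625598 12.17532516] 0.17147372893669893
```

Emit:
{"method": "play_rows", "body": {"moves": [[0.001,-0.0005,0.003,0,0,0,0.05],[0.001,-0.0005,0.003,0,0,0,0.3],[0.001,-0.0005,0.003,0,0,0,0.4],[0.001,-0.0005,0.003,0,0,0,0.4],[0.001,-0.0005,0.003,0,0,0,0.4],[0.001,-0.0005,0.003,0,0,0,0.4]]}}

```text
clock: 24.5
tcp_pos: [0.6322, 0.0235, 0.2462]
ee_rot: [-2.677, -1.642, 0.003]
contact_force: [-0.5, -0.5, -0.1]
finger_gap: 0.399
```

```bash
python3 - <<'E'
from meas import *
meas("m4",("top","wrist")); s=env.state(); print(s["clock"],s["tcp_pos"],s["ee_rot"],s["contact_force"],s["finger_gap"])
E
```

```text
top n 343 332 c [ 0.5613 -0.025   0.1597] az 152.64 tilt 20.16
  bar [ 0.6169 -0.0183  0.2655] 0.2694 36
  blue tip [([0.4367, -0.3386, -0.003], 0.74)] stand [] handle []
wrist n 2469 2469 c [0.6128 0.0638 0.1793] az 152.33 tilt 20.35
  bar [0.6402 0.0294 0.2668] 0.2699 7450
  blue tip [([0.4196, 0.1322, -0.0005], 0.71)] stand [] handle [([0.6322, 0.0202, 0.2591], 0.73)]
  disc mean [0.4219 0.131  0.003 ] circle 421.0 130.3 25.8
24.9 [0.63285369 0.02343556 0.24694043] [2.67802277e+00 1.64237538e+00 2.62802564e-05] [-0.45141565  0.35315115  0.56396194] 0.40050357424661215
```

View pics/m4_wrist.png

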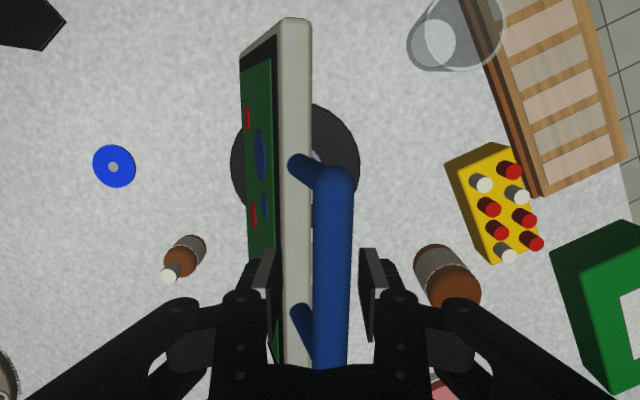

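Emit:
{"method": "play_rows", "body": {"moves": [[0.001,-0.0005,0,0,0,0,0.4],[0.0018,-0.0009,0,0,0,0,0.4],[0.0018,-0.0009,0.008,0,0,0,0.4],[0.0018,-0.0009,0.025,0,0,0,0.4],[0.0018,-0.0009,0.05,0,0,0,0.4],[0.0018,-0.0009,0.08,0,0,0,0.4],[-0.01,0.015,0.1,0,0,0,0.4],[-0.035,0.05,0.1,0,0,0,0.4],[-0.06,0.09,0.1,0,0,0,0.4],[-0.085,0.13,0.1,0,0,0,0.4],[-0.11,0.17,0.1,0,0,0,0.4],[-0.135,0.21,0.1,0,0,0,0.4],[-0.16,0.25,0.1,0,0,0,0.4],[-0.185,0.29,0.1,0,0,0,0.4],[-0.21,0.33,0.1,0,0,0,0.4],[-0.23,0.36,0.1,0,0,0,0.4],[-0.245,0.38,0.1,0,0,0,0.4],[-0.25,0.385,0.1,0,0,0,0.4],[-0.25,0.385,0.1,0,0,0,0.4]]}}

```text
clock: 26.8
tcp_pos: [0.3825, 0.4088, 0.3472]
ee_rot: [2.676, 1.645, 0.0]
contact_force: [1.2, -0.4, -0.1]
finger_gap: 0.407
```

```bash
python3 - <<'E'
from meas import *
for i in range(3): meas("m5",("top","scene")) 
p=env.camera("top")
for nm in ["slide_box","amber_bottle","white_jar","beaker","stain_bottle","dishes","oil_bottle","tube_rack","red_marker_mid","green_marker_mid"]:
    print(nm,[(np.round(r["at"],3).tolist(),round(r["conf"],2)) for r in env.tip_of(p,nm)[:2]])
s=env.state(); print(s["clock"],s["tcp_pos"],s["contact_force"])
E
```

```text
top n 1332 1307 c [0.5938 0.0382 0.1585] az 152.31 tilt 20.27
  bar [0.6353 0.0178 0.2662] 0.2697 268
  blue tip [([0.4233, 0.1277, 0.0063], 0.54)] stand [([0.6056, 0.0341, -0.0007], 0.71)] handle [([0.6357, 0.0201, 0.2622], 0.97)]
  disc mean [0.4229 0.1284 0.0021] circle 422.9 128.7 24.8
scene few 0
top n 1327 1296 c [0.5943 0.0389 0.1588] az 152.32 tilt 20.31
  bar [0.6351 0.0174 0.2662] 0.2699 267
  blue tip [([0.424, 0.1294, 0.0005], 0.69), ([0.4501, 0.0017, 0.0026], 0.63)] stand [([0.6054, 0.0356, 0.0013], 0.6)] handle [([0.6378, 0.0228, 0.2632], 0.78)]
  disc mean [0.423  0.1284 0.0019] circle 423.0 128.6 24.7
scene few 0
top n 1341 1312 c [0.5943 0.0388 0.159 ] az 152.34 tilt 20.3
  bar [0.635  0.0174 0.2662] 0.2699 274
  blue tip [([0.4222, 0.1288, 0.0049], 0.73), ([0.6462, 0.3367, 0.0036], 0.59)] stand [([0.6055, 0.0347, -0.0003], 0.82), ([0.4322, 0.3032, 0.0068], 0.38)] handle [([0.636, 0.0175, 0.2618], 0.55)]
  disc mean [0.423  0.1283 0.0022] circle 423.0 128.6 24.8
scene few 0
slide_box [([0.438, -0.337, -0.001], 0.76), ([0.601, 0.037, 0.157], 0.21)]
amber_bottle [([0.705, -0.147, -0.001], 0.71)]
white_jar [([0.673, 0.233, -0.002], 0.83), ([0.426, 0.348, 0.007], 0.49)]
beaker [([0.796, 0.082, -0.001], 0.58)]
stain_bottle [([0.646, 0.333, 0.002], 0.72)]
dishes [([0.64, -0.351, -0.0], 0.77), ([0.675, 0.231, -0.002], 0.59)]
oil_bottle [([0.45, 0.001, 0.0], 0.44)]
tube_rack [([0.786, -0.098, 0.002], 0.62)]
red_marker_mid [([0.429, 0.346, 0.074], 0.77)]
green_marker_mid [([0.437, 0.303, 0.075], 0.6), ([0.642, -0.352, -0.001], 0.21)]
28.1 [0.38283421 0.40843468 0.34689096] [ 0.10458393  0.57805292 -0.22033059]
```

View pics/m5_top.png

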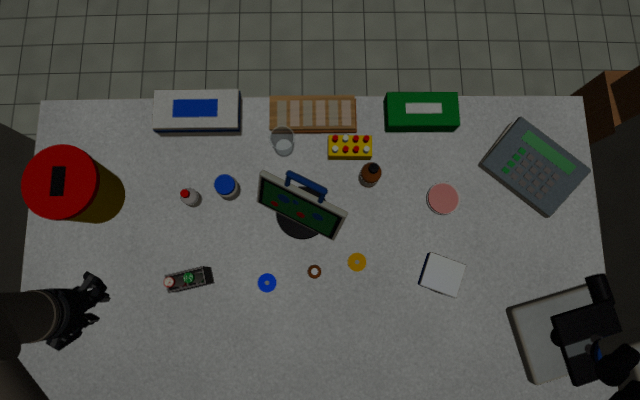

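View pics/m5_scene.png

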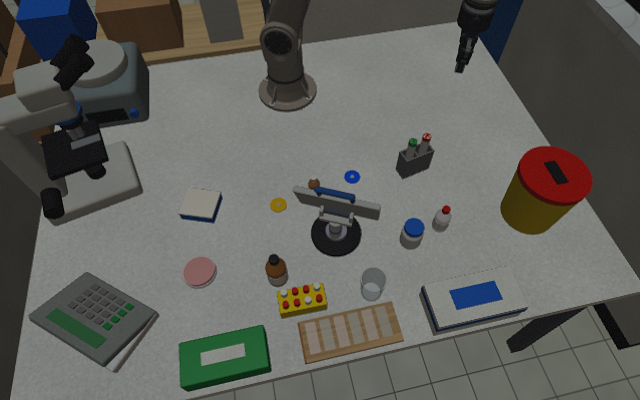

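```bash
python3 -c "
from rig import env
print(env.close_job())"
```

```text
the job is handed in; nothing more can be done
None
```

I put both pens in the grey holder, turned the screen to face the blue mark and set its lean to about 20 degrees, then handed the job in at about 28 s. `close_job` gave no verdict.

- **Pens:** the red pen went in the far bay and the green pen in the near bay, before I touched the screen. The last pictures show both upright and seated.
- **Swivel:** the screen faces 152.3° (about the vertical, from the robot's x axis). The direction from stand to blue mark measures about 152.8°, so it is off by about 0.5°.
- **Lean:** 20.3° against 20° asked, measured with the gripper clear of the screen.
- **Bystanders:** the network's positions match those from the start to within its error of about 4 mm. I saw nothing shifted in the top or scene pictures.

**Checks that failed or disagreed:**
- A first correction of the lean while gripping hardly moved the screen. The lean still read 20.7° to 21.1°, with about 12 N upward on the tool. It dropped to 20.2° to 20.35° on release.
- The scene camera saw only the back of the screen at the end. The final angles therefore rest on the top camera alone; the wrist camera agreed (152.3°, 20.35°) before I withdrew.

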